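Load the dividing head and index it to the third stop

TASK

Set the brass collar that has the square foot into the square pocket of the dividing head, foot down and fully home, before the head is turned, and let go of it. Then turn the head's black wing knob clockwise (seen from above), counting the clicks, to the third stop and no further, and finish while still gripping the knob there: the click stops are too light to keep the head from slipping while the collar is marked. Leave the other things on the bench where they are.

Things in the scene. Friction and masses are not known exactly. Their poses are not given: they have to be found in the camera images.
- dividing_head: the dividing head, screwed to the bench: steel base plate 124 x 246 x 8 mm under a grey gear housing 98 x 212 mm whose aluminium top lies 45 mm above the bench. Origin: centre of its underside, on the bench; z up, x away from the robot at yaw 0, y to the left. The work nest's upright axis stands at y = +65 mm, the index knob's at y = -65 mm
- pocket_floor (a point): centre of the pocket's floor, 55 mm above the bench. The nest is a round steel table 78 mm across with a square aluminium frame (54.5 mm outside, top 61 mm above the bench) round a pocket 39.5 x 39.5 mm, 6 mm deep, no lead-in. x and y lie along the pocket's sides, z up. The nest is geared to the knob and turns with it by the same angle in the same direction
- square_collar_center (a point): centre of the square-footed brass collar (120 g, standing foot down on the bench), 16 mm above its underside. Foot 36 x 36 x 6 mm, corners rounded at 5 mm; flush with the nest's frame when home. On it a round tube 28 mm across, its rim 32 mm above the underside: grasp it from above. z from foot to rim, x and y along the foot's sides; any quarter turn fits
- round_collar: bystander: a smaller brass collar with a round foot 42 mm across, 26 mm high, tube 23 mm across; it does not fit the pocket. Origin: centre of its underside
- knob_wing: the index knob's black wing: 46 mm long along its x, 12 mm thick along its y, 56 to 90 mm above the bench; pinch it across its thickness from above. Origin: on the knob's axis, 80 mm above the bench; z up. Under it a toothed wheel 54 mm across, top at 56 mm; towards the robot a plunger block stands 35 to 59 mm from the axis, up to 59 mm above the bench
- index_knob (a joint): knob angle in rad, growing clockwise from above; 0 is the end stop. Up to 0.40 it turns freely and stays put (loading position; it starts there; friction 0.015 N m). Then click stops 0.393 rad (22.5 degrees) apart: first 0.600, second 0.993, third 1.385, fourth 1.778, two more. Within 0.13 rad of a stop a spring plunger pulls the knob into it; leaving one takes about 0.25 N m
- dapping_cube: bystander: wooden dapping cube, 48 mm
- grit_bottle: bystander: jar with a green cap, 53 mm across, 96 mm high
- tweezers: bystander: steel tweezers 136 mm long, lying flat
There are look-alikes about, which are no part of the job. Leave any blue, orange or purple look-alike of the part that bears square_collar_center alone.

How it is judged:
By the outcome, as a careful person would: the job done as asked, in the order asked, and still so for the second after the job is handed in, while the arm keeps its last pose, push and grip.
It also fails if it takes over 58 s, if anything falls off the work surface, if the arm or the gripper's body presses on something with over 40 N, if the wrist force passes 120 N, or if a joint passes its speed limit or range.

ROBOT

A 6-joint arm with a two-finger parallel gripper is mounted at the origin on a cart in front of the work surface, level with it; the furniture and walls round the work are solid. World frame = base frame: x ahead of the robot, y to its left, z up, the work surface at z = 0. Lengths are in m, angles in rad, forces in N, time in s.
With the tool pointing down it reaches from about 0.35 to 0.975 m from the base axis. Payload 4.9 kg.
Tool frame: the origin (TCP) lies at the very end of the fingers, on their centre line; the grasp point (between the pads) lies 19 mm behind it (pinch_z is the distance from the TCP to the grasp point, in m); z points along the fingers, y is the line along which they close (so a half turn about z gives the same grasp; the last joint's range is limited). The gripper opens to 85 mm and grips with 20 to 120 N. Pads are 22 mm wide; open, the fingers measure 114 mm over their backs; the gripper's body (76 mm by 85 mm) begins 54 mm behind the grasp point. The pads swing forward as they close: fully open they stand 13 mm farther back than shut.
Start: joints at [-0.119, 0.053, 1.613, -0, 1.476, -0.119], TCP at [0.625, 0, 0.231] pointing down, gripper open.
Joint ranges: [-3.01, 3.01], [-1.01, 2.22], [0.06, 2.58], [-1.02, 4.17], [0.09, 2.62], [-3.14, 3.14]. Speed limits (rad/s): [2.57, 2.57, 3.14, 3.14, 3.14, 3.14].

INTERFACE

Orientations are given as a unit quaternion [w, x, y, z].
In Python, from plant import * gives the robot as it stands. The module is installed in compiled form; this text tells all that it offers.
- The arm moves only by the tool play_rows, never from a script. Its arguments are lists of equal length, an entry for each row: "linear": the shift along the world's x, y, z in m, a list of three; "turn": the turn about the world's z in degrees. A call has 1 to 8 rows; each row shifts and turns the commanded pose from where the row before left it; what a row does not reach is not made up. A row lasts 1/8 s, in which the tool goes at most 62.5 mm and 10.7 degrees, less where a joint would pass 70% of its speed; a pose out of reach is approached as far as the arm can. A call is refused whole if a number of a shift passes 0.0625 or a number of a turn 10.7, either way. A call with a gripper value outside its range is refused whole. "hand" is the finger opening in m, from 0 to 0.0854, set as the call begins (left out, the last holds). The fingers move at their own pace and stop on an object; the grip force is fixed at half the most. Time passes only in rows, so rows that do not move let the fingers close. It gives the time, the measured TCP pose, the force, the opening and the grip force at its end, in the units of the state.
- state(): the state, without advancing time (a new reading comes with each control period).
- grab_frame(name): name is "scene" or "side" or "wrist"; returns the picture (420x560x3 uint8, red, green, blue); there is no depth.
- camera_info(name): a dict with "camera_matrix" (3x3 intrinsics, pixels), "distortion" ([k1, k2, p1, p2, k3] as OpenCV has them; the pictures are not rectified), "origin" and "attitude" of the camera in the world; the wrist camera has in their place "mount" (4x4, takes a point from camera to tool coordinates, whose origin is the TCP and whose axes are the flange's). Camera axes: x right, y down, z forward; pixel columns grow to the right and rows downward; lengths in m; the calibration is good to about 2 mm. A picture is of the moment at which its call begins: read the wrist's pose just before it. camera_info takes no time and is no camera call.
- job_done(): hands the job in; it is judged then, once.
Trained networks look in the newest picture that a camera, given by its name, has taken for a name from the list of things; names that differ only in an ending like _2 or _b are one class to them, and where a whole thing is asked for, a point or a joint stands for the part that bears it (a point fixed in the world has none). Each returns a list of dicts, best first, with "p" (0 to 1); they miss things now and then, are a little off and sometimes report something else, mostly with a low value. They report only what shows in the picture. A call takes as long as a camera call. They do not tell look-alikes from the thing itself.
- trace(camera, thing): "region" (420x560 bool, what is visible of it) and "location" ([column, row] in pixels, amid what is visible of it).
The state is a dict: "time": time; "joint_pos": joint angles; "joint_vel": joint speeds; "joint_efforts": joint torques, N m; "tool_pos": TCP position; "tool_rot": TCP orientation; "contact_force": force on the tool from outside, world axes, zero at the start; "ft_torque": the same for the moment, N m; "gripper_width": opening from 0.0 (shut) to 1.0 (fully open); "grasp_force": force on a finger pad.
Only numpy, scipy, OpenCV 4.12 (cv2) and the standard library are available. Lean on these libraries where they do the work, as an engineer would, in place of code of your own. Each camera call takes 0.05 s, during which the arm holds its last target. There are 200 camera calls.

## Working session

There is one attempt and no reset: what is moved stays moved. The work goes in short steps, Python scripts to look and compute and a tool call to move; the robot and the scene stay as the last step left them, time stands still between calls to the robot, and variables do not carry over. Pictures are saved under pics/ and viewed, at most 10 in all, crops included, and the job is handed in when it is done.

Besides the shell and the picture viewer there is one more tool, called after ">>>" as name(argument=value, ...) on one line, values as JSON. play_rows: Moves the arm, as the interface text tells. Its arguments: {"type":"object","properties":{"linear":{"type":"array","items":{"type":"array","items":{"type":"number"}}},"turn":{"type":"array","items":{"type":"number"}},"hand":{"type":"number"}},"required":["linear","turn"]}

```bash
mkdir -p pics; cat > h.py <<'E'
from plant import *
import numpy as np, cv2
from scipy.spatial.transform import Rotation as R
def cam(n, st=None):
    c=camera_info(n); K=np.array(c["camera_matrix"]); D=np.array(c["distortion"])
    if "mount" in c:
        M=np.array(c["mount"]); st=st or state(); q=st["tool_rot"]
        T=np.eye(4); T[:3,:3]=R.from_quat([q[1],q[2],q[3],q[0]]).as_matrix(); T[:3,3]=st["tool_pos"]
        T=T@M
        return K,D,T[:3,:3],T[:3,3]
    A=np.array(c["attitude"],float)
    Rm=A if A.shape==(3,3) else R.from_quat([A[1],A[2],A[3],A[0]]).as_matrix()
    return K,D,Rm,np.array(c["origin"])
def onplane(C,uv,z):
    K,D,Rm,o=C
    p=cv2.undistortPoints(np.array(uv,float).reshape(-1,1,2),K,D).reshape(-1,2)
    d=np.c_[p,np.ones(len(p))]@Rm.T
    return o+d*((z-o[2])/d[:,2])[:,None]
def proj(C,P):
    K,D,Rm,o=C
    pc=(np.array(P,float).reshape(-1,3)-o)@Rm
    return cv2.projectPoints(pc,np.zeros(3),np.zeros(3),K,D)[0].reshape(-1,2)
def save(n,im): cv2.imwrite(f"pics/{n}.png",im[:,:,::-1])
E
python3 - <<'E'
from h import *
np.set_printoptions(precision=4,suppress=True)
ims={}
for n in ["scene","side"]:
    im=grab_frame(n); ims[n]=im
    C=cam(n); print(n,C[3],C[2][:,2])
    for t,z in [("dividing_head",.045),("square_collar_center",.016),("round_collar",.013),("knob_wing",.08),("dapping_cube",.024),("grit_bottle",.05)]:
        for r in trace(n,t)[:4]: print(t,round(r["p"],2),np.round(r["location"]),r["region"].sum(),onplane(C,r["location"],z)[0])
save("s1",np.hstack([cv2.resize(ims[n],(400,300)) for n in ims])); save("scene",ims["scene"]); save("side",ims["side"])
print(state())
E
```

```text
scene [ 0.2048 -0.3272  0.9962] [ 0.3409  0.3968 -0.8523]
square_collar_center 0.79 [292. 203.] 298 [0.6098 0.111  0.016 ]
square_collar_center 0.7 [260. 208.] 271 [0.5476 0.1482 0.016 ]
square_collar_center 0.67 [245. 252.] 301 [0.4544 0.0892 0.016 ]
square_collar_center 0.59 [262. 179.] 271 [0.6013 0.2041 0.016 ]
round_collar 0.73 [212. 205.] 233 [0.4743 0.2279 0.013 ]
round_collar 0.48 [344. 288.] 6836 [ 0.5522 -0.1068  0.013 ]
knob_wing 0.7 [362. 300.] 631 [ 0.5375 -0.1615  0.08  ]
dapping_cube 0.47 [334. 178.] 60 [0.7216 0.0922 0.024 ]
grit_bottle 0.64 [351. 179.] 938 [0.7323 0.0547 0.05  ]
side [0.0513 0.5317 0.5972] [ 0.6278 -0.4891 -0.6055]
dividing_head 0.67 [366. 200.] 4641 [ 0.5266 -0.054   0.045 ]
square_collar_center 0.84 [244. 247.] 329 [0.6008 0.2181 0.016 ]
square_collar_center 0.73 [336. 260.] 381 [0.4548 0.1028 0.016 ]
square_collar_center 0.64 [277. 223.] 311 [0.618  0.1207 0.016 ]
square_collar_center 0.6 [288. 247.] 364 [0.5435 0.1498 0.016 ]
round_collar 0.83 [273. 288.] 324 [0.4794 0.2381 0.013 ]
knob_wing 0.93 [392. 173.] 426 [ 0.5255 -0.1355  0.08  ]
dapping_cube 0.95 [254. 198.] 693 [0.715  0.1131 0.024 ]
dapping_cube 0.33 [242. 336.] 235 [0.4218 0.3426 0.024 ]
{'time': 0.7, 'joint_pos': array([-0.119 ,  0.0527,  1.6129, -0.    ,  1.476 , -0.119 ]), 'joint_vel': array([-0.0013,  0.0009, -0.0002,  0.0001, -0.0008,  0.0001]), 'joint_efforts': array([ -0.0004, -39.3556, -37.0371,  -0.0001,   0.0003,  -0.    ]), 'tool_pos': array([0.625 , 0.    , 0.2313]), 'tool_rot': array([ 0.    ,  0.7071,  0.7071, -0.    ]), 'contact_force': array([ 0.4589, -0.676 , -0.0821]), 'ft_torque': array([ 0.0059, -0.0656, -0.0052]), 'grasp_force': 0.0, 'gripper_width': 0.9993747879165428}
```

View pics/scene.png

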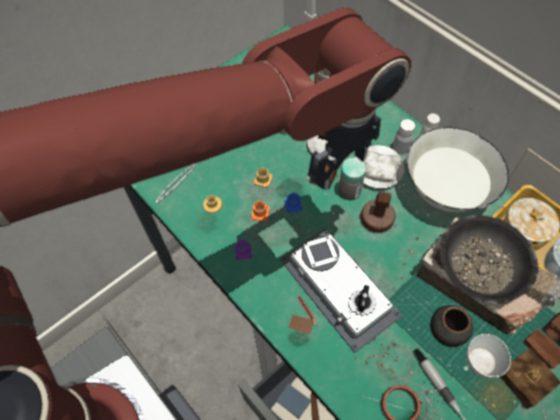

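View pics/side.png

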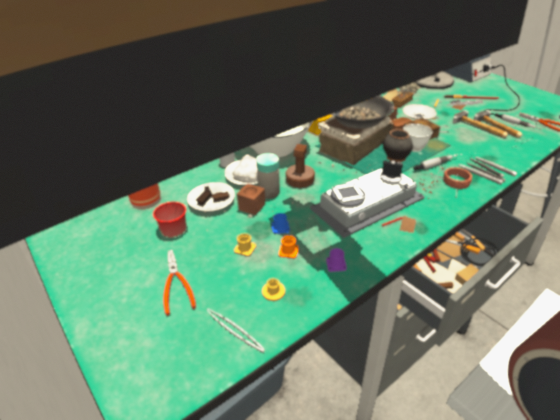

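The scene view shows the brass square collar at (262,179), which is (244,247) in the side view, at about (0.60, 0.21). The orange, blue and purple ones are look-alikes. The round collar is at (212,205) and the head is near (0.53, -0.06). I'll take a wrist picture here first, then move over the collar.

```bash
python3 - <<'E'
from h import *
np.set_printoptions(precision=4,suppress=True)
print(camera_info("wrist"))
st=state(); im=grab_frame("wrist"); save("w0",im); C=cam("wrist",st); print(C[3],C[2])
E
```

```text
{'camera_matrix': array([[305.9592,   0.    , 282.535 ],
       [  0.    , 305.9592, 210.3826],
       [  0.    ,   0.    ,   1.    ]]), 'distortion': array([-0.021,  0.   ,  0.   ,  0.   ,  0.   ]), 'mount': array([[-0.0002, -0.9662, -0.2577,  0.0662],
       [ 1.    , -0.0004,  0.0008, -0.0002],
       [-0.0009, -0.2577,  0.9662, -0.1416],
       [ 0.    ,  0.    ,  0.    ,  1.    ]])}
[0.6248 0.0662 0.3729] [[ 1.     -0.0004  0.0008]
 [-0.0001 -0.9662 -0.2577]
 [ 0.0009  0.2577 -0.9662]]
```

>>> play_rows(linear=[[-0.02,0.04,0],[-0.02,0.06,0],[-0.015,0.06,0],[0,0.04,0],[0,0,0],[0,0,0]], turn=[0,0,0,0,0,0])

```text
time: 1.5
tool_pos: [0.5703, 0.1989, 0.2312]
tool_rot: [0.0, 0.707, 0.707, -0.0]
contact_force: [0.1, -0.4, 0.8]
gripper_width: 0.999
grasp_force: 0.0
```

```bash
python3 - <<'E'
from h import *
np.set_printoptions(precision=4,suppress=True)
st=state(); im=grab_frame("wrist"); C=cam("wrist",st); print(st["tool_pos"],st["tool_rot"],st["time"])
for r in trace("wrist","square_collar_center"): 
    print(round(r["p"],2),r["location"],r["region"].sum(),onplane(C,r["location"],.016))
save("w1",np.hstack([cv2.imread("pics/w0.png")[:,:,::-1],im])[:, :])
save("w1s",cv2.resize(np.vstack([cv2.imread("pics/w0.png")[:,:,::-1],im]),(400,600)))
save("w1",im)
E
```

```text
[0.5703 0.1989 0.2312] [ 0.0002  0.7071  0.7071 -0.0002] 1.5
0.88 [196.7, 256.0] 613 [[0.4622 0.1103 0.016 ]]
0.86 [263.4, 224.4] 864 [[0.547 0.152 0.016]]
0.62 [317.6, 174.2] 906 [[0.6114 0.2136 0.016 ]]
```

View pics/w1s.png

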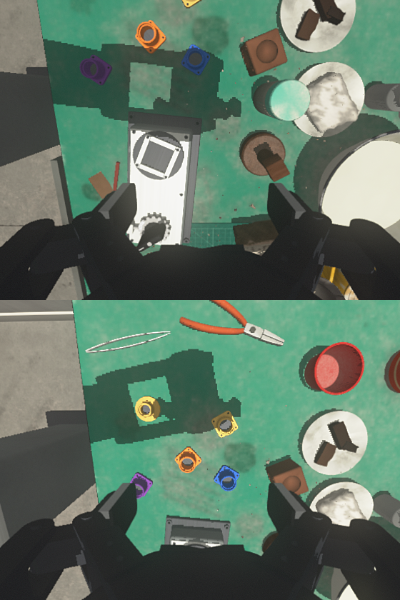

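The upper picture (start pose) shows the head with its nest and wing. The lower one shows the brass square collar at about (316,174) full-size, clear of the orange and blue ones. Next I'll measure the foot, the pocket and the wing in rectified crops.

```bash
cat >> h.py <<'E'
def top(im,C,cx,cy,z,half,n=400):
    "top view of plane z: column grows with x, row grows with -y"
    g=np.linspace(-half,half,n); X,Y=np.meshgrid(cx+g,cy-g)
    uv=proj(C,np.c_[X.ravel(),Y.ravel(),np.full(X.size,z)]).astype(np.float32).reshape(n,n,2)
    return cv2.remap(im,uv[...,0],uv[...,1],cv2.INTER_CUBIC)
E
python3 - <<'E'
from h import *
class S(dict): pass
w0=cv2.imread("pics/w0.png")[:,:,::-1]; w1=cv2.imread("pics/w1.png")[:,:,::-1]
q=np.array([0,.7071,.7071,0])
C0=cam("wrist",dict(tool_pos=[.625,0,.2313],tool_rot=q)); C1=cam("wrist",dict(tool_pos=[.5703,.1989,.2312],tool_rot=q))
uv=np.array([[155,155],[155,230]])*1.4
print(onplane(C0,uv[:1],.061),onplane(C0,uv[1:],.09))
a=top(w1,C1,.611,.21,.006,.04,300)
b=top(w0,C0,*onplane(C0,uv[:1],.061)[0][:2],.061,.05,300)
c=top(w0,C0,*onplane(C0,uv[1:],.09)[0][:2],.09,.05,300)
d=top(w0,C0,.53,-.05,.045,.15,300)
save("m1",np.vstack([np.hstack([a,b]),np.hstack([c,d])]))
E
```

```text
[[ 0.5554802  -0.02425853  0.061     ]] [[ 0.55528331 -0.13218183  0.09      ]]
```

View pics/m1.png

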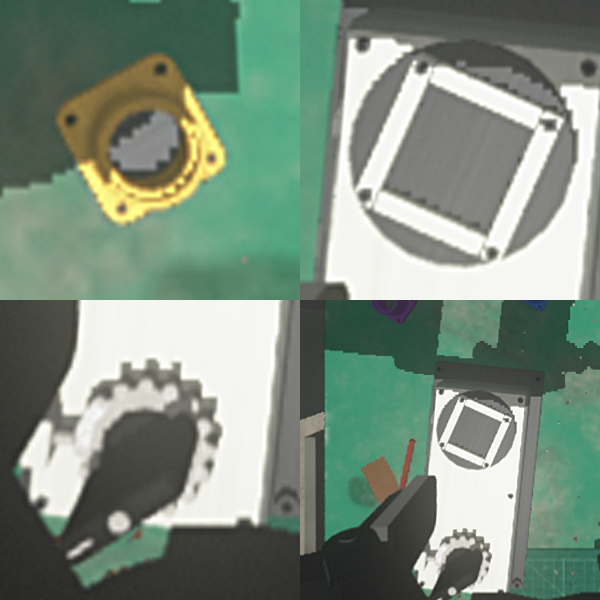

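In the rectified crops:
- **Collar:** centre about (0.609, 0.213), foot yaw about 31°.
- **Pocket:** centre about (0.558, -0.028), yaw about -23°, frame side about 53 mm (54.5 mm expected).
- **Head:** yaw about -5°.
- **Wing:** partly hidden by a finger.

These agree with the given sizes, so I'll grasp the collar.

>>> play_rows(linear=[[0.019,0.007,0],[0.019,0.007,-0.03],[0,0,-0.055],[0,0,-0.055],[0,0,-0.045],[0,0,-0.025],[0,0,-0.009],[0,0,0]], turn=[0,0,0,0,0,0,0,0])

```text
time: 2.6
tool_pos: [0.6086, 0.2125, 0.0124]
tool_rot: [-0.0, 0.708, 0.707, -0.0]
contact_force: [-0.4, -0.6, 0.3]
gripper_width: 1.001
grasp_force: 0.0
```

>>> play_rows(linear=[[0,0,0],[0,0,0],[0,0,0],[0,0,0],[0,0,0],[0,0,0]], turn=[0,0,0,0,0,0], hand=0.02)

```text
time: 3.35
tool_pos: [0.609, 0.2136, 0.0135]
tool_rot: [0.0, 0.707, 0.707, 0.001]
contact_force: [-2.1, 0.6, 6.5]
gripper_width: 0.299
grasp_force: 59.7
```

>>> play_rows(linear=[[0,0,0.04],[0,0,0.06],[-0.016,-0.048,0.06],[-0.02,-0.048,0.01],[-0.02,-0.048,0],[-0.02,-0.048,0],[-0.02,-0.048,0],[-0.02,-0.048,0]], turn=[0,0,-9,-9,-9,-9,-9,-9])

```text
time: 4.35
tool_pos: [0.494, -0.0661, 0.169]
tool_rot: [-0.0, 0.952, 0.307, -0.001]
contact_force: [0.8, -0.4, -1.0]
gripper_width: 0.305
grasp_force: 59.3
```

>>> play_rows(linear=[[0,0,0],[0,0,0]], turn=[0,0])

```text
time: 4.6
tool_pos: [0.4952, -0.0647, 0.1695]
tool_rot: [-0.0, 0.951, 0.309, -0.0]
contact_force: [0.8, 0.1, -1.3]
gripper_width: 0.302
grasp_force: 59.3
```

```bash
python3 - <<'E'
from h import *
import pickle
st=state(); im=grab_frame("wrist"); save("w2",im); C=cam("wrist",st); pickle.dump((st,im),open("w2.p","wb"))
print(st["tool_pos"],st["tool_rot"],st["time"],st["gripper_width"])
print(proj(C,[[.558,-.028,.061],[.546,-.157,.09],st["tool_pos"]]))
p=st["tool_pos"]
a=top(im,C,.558,-.028,.061,.05,300); c=top(im,C,.546,-.157,.09,.05,300); b=top(im,C,p[0],p[1],p[2]-.004,.04,300)
save("m2",np.vstack([np.hstack([a,b]),np.hstack([c,cv2.resize(im,(300,225),interpolation=cv2.INTER_AREA)[:300] if 0 else np.pad(cv2.resize(im,(300,225),interpolation=cv2.INTER_AREA),((0,75),(0,0),(0,0)))])]))
E
```

```text
[ 0.4951679  -0.06465625  0.16945634] [-4.87809140e-04  9.51021709e-01  3.09123626e-01 -2.33330909e-04] 4.6 0.30242169464543667
[[293.07127548 120.1548519 ]
 [420.09141703 235.54017067]
 [284.19230266 264.13036144]]
```

View pics/m2.png

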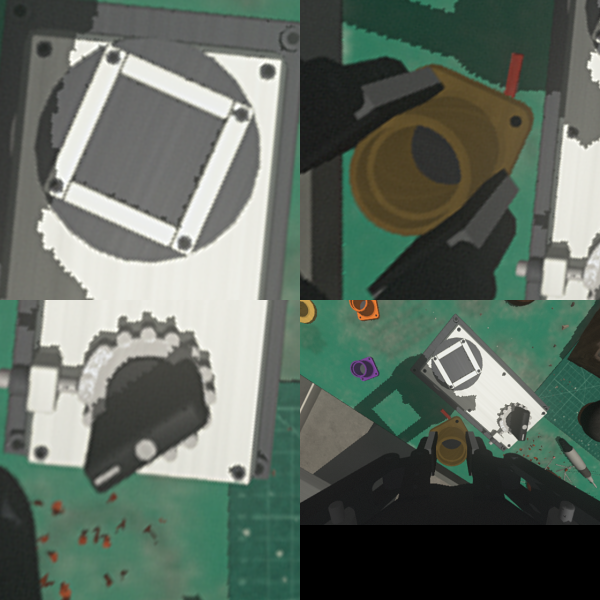

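The pocket is confirmed at (0.5574, -0.0274), yaw about -22°, with the wing running from upper right to lower left at about 50°. The collar is in hand with one foot corner visible, so I'll take a larger crop to get its yaw and offset.

```bash
python3 - <<'E'
from h import *
import pickle
st,im=pickle.load(open("w2.p","rb")); C=cam("wrist",st); p=np.array(st["tool_pos"])
n=600; half=.04
v=top(im,C,p[0],p[1],p[2]-.0065,half,n).copy()
rim=top(im,C,p[0],p[1],p[2]+.0195,half,n).copy()
for yaw,col in [(-22,(255,0,0)),(-18,(0,255,255))]:
    a=np.radians(yaw); Rm=np.array([[np.cos(a),-np.sin(a)],[np.sin(a),np.cos(a)]])
    s=.018; k=.013
    P=np.array([[-k,s],[k,s],[s,k],[s,-k],[k,-s],[-k,-s],[-s,-k],[-s,k]])@Rm.T
    cv2.polylines(v,[np.int32(np.c_[P[:,0]+half,half-P[:,1]]*n/(2*half))],True,col,1)
cv2.circle(rim,(300,300),int(.014*n/(2*half)),(255,0,0),1); cv2.circle(rim,(300,300),2,(255,0,0),-1)
save("m3",np.hstack([v[100:500,150:550],rim[100:500,100:500]]))
E
```

```text
(no output)
```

View pics/m3.png

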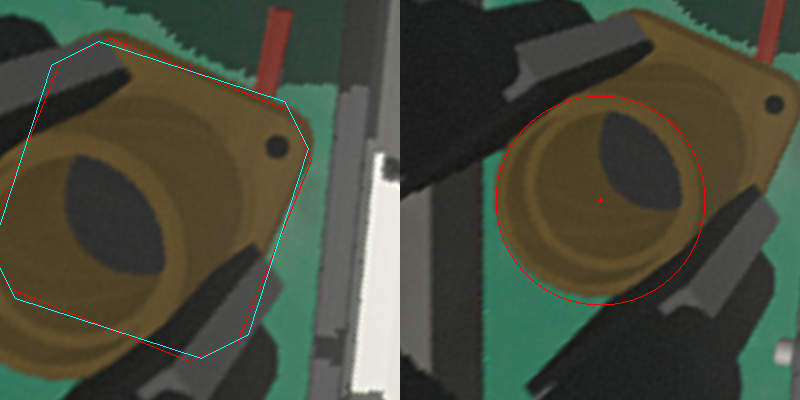

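Foot edges fit a yaw of about -22° and an offset within 1 mm, so no turn is needed. I'll go over the pocket, stopping with the foot just above the frame.

>>> play_rows(linear=[[0.02,0.012,0],[0.022,0.013,0],[0.02,0.0115,-0.02],[0,0,-0.035],[0,0,-0.025],[0,0,-0.008],[0,0,0],[0,0,0]], turn=[0,0,0,0,0,0,0,0])

```text
time: 5.65
tool_pos: [0.5586, -0.0283, 0.0836]
tool_rot: [0.001, 0.951, 0.309, 0.001]
contact_force: [-0.6, 0.2, -1.4]
gripper_width: 0.298
grasp_force: 59.3
```

```bash
python3 - <<'E'
from h import *
st=state(); print(st["tool_pos"],st["tool_rot"],st["contact_force"],st["ft_torque"])
E
```

```text
[ 0.55861173 -0.02831506  0.08361656] [5.84581096e-04 9.50968259e-01 3.09285878e-01 1.12847124e-03] [-0.60722433  0.20080064 -1.43853948] [-0.03126521 -0.06178664  0.00458893]
```

>>> play_rows(linear=[[-0.001,0,-0.005],[0,0,-0.003],[0,0,-0.003],[0,0,-0.002],[0,0,0]], turn=[0,0,0,0,0])

```text
time: 6.28
tool_pos: [0.5569, -0.0287, 0.0691]
tool_rot: [0.0, 0.951, 0.309, 0.0]
contact_force: [2.4, -1.3, -1.7]
gripper_width: 0.309
grasp_force: 59.2
```

>>> play_rows(linear=[[0,0,-0.001],[0,0,-0.001],[0,0,0]], turn=[0,0,0])

```text
time: 6.65
tool_pos: [0.5571, -0.0287, 0.0684]
tool_rot: [0.0, 0.951, 0.309, 0.0]
contact_force: [-0.8, -0.9, 5.7]
gripper_width: 0.306
grasp_force: 60.0
```

Upward force of 5.7 N at TCP z 0.0684, which is where home should be. I'll release, rise, and look.

>>> play_rows(linear=[[0,0,0],[0,0,0],[0,0,0],[0,0,0]], turn=[0,0,0,0], hand=0.085)

```text
time: 7.15
tool_pos: [0.5562, -0.0283, 0.0668]
tool_rot: [-0.0, 0.951, 0.309, -0.0]
contact_force: [0.7, -0.1, -0.4]
gripper_width: 0.997
grasp_force: 0.0
```

>>> play_rows(linear=[[0,0,0.02],[0,0,0.03],[0,0,0.04],[-0.02,-0.04,0.01],[-0.03,-0.05,0],[-0.02,-0.03,0],[0,0,0],[0,0,0]], turn=[0,0,0,0,0,0,0,0])

```text
time: 8.15
tool_pos: [0.4871, -0.1482, 0.1682]
tool_rot: [0.0, 0.951, 0.309, 0.001]
contact_force: [-0.2, -0.2, -0.0]
gripper_width: 0.997
grasp_force: 0.0
```

```bash
python3 - <<'E'
from h import *
import pickle
st=state(); im=grab_frame("wrist"); C=cam("wrist",st); pickle.dump((st,im),open("w3.p","wb"))
print(st["tool_pos"],st["tool_rot"],st["time"])
print(proj(C,[[.558,-.028,.061],[.546,-.157,.09],st["tool_pos"]]))
a=top(im,C,.5574,-.0274,.061,.04,400); c=top(im,C,.546,-.157,.09,.04,400)
save("m4",np.vstack([np.hstack([a,c]), np.pad(cv2.resize(im,(267,200),interpolation=cv2.INTER_AREA),((0,0),(0,533),(0,0)))]))
E
```

```text
[ 0.48707196 -0.14822073  0.16820519] [3.57413953e-04 9.51066826e-01 3.08984091e-01 7.72312382e-04] 8.15
[[208.34925661  42.37959906]
 [342.00112988 162.62154638]
 [284.19656393 264.12677287]]
```

View pics/m4.png

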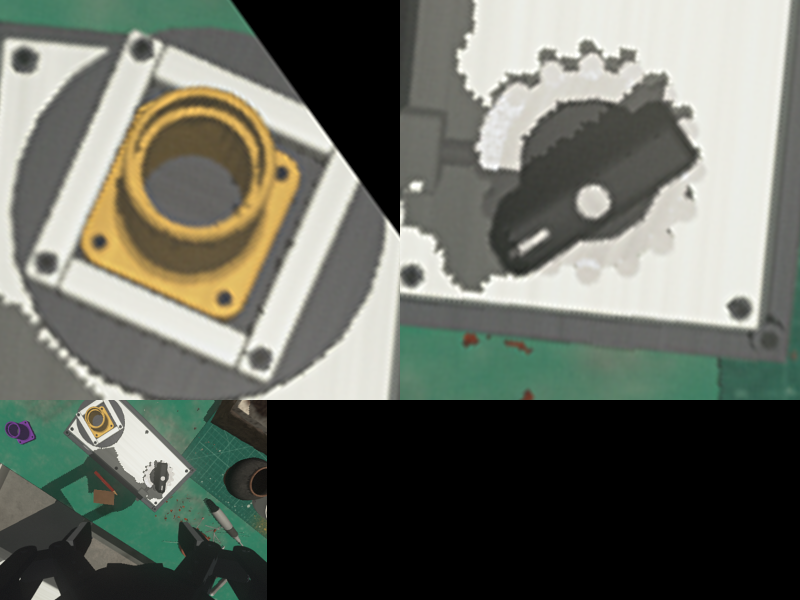

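The collar sits flush inside the frame. The wing's axis is at about (0.545, -0.157), yaw about 32.4°, matching the 130 mm spacing along the head. I'll go over it, turn -3.6°, and pinch.

>>> play_rows(linear=[[0.02,-0.003,0],[0.025,-0.004,0],[0.013,-0.002,-0.02],[0,0,-0.035],[0,0,-0.03],[0,0,-0.015],[0,0,-0.004],[0,0,0]], turn=[-3.6,0,0,0,0,0,0,0])

```text
time: 9.2
tool_pos: [0.5453, -0.1574, 0.064]
tool_rot: [0.0, 0.96, 0.279, 0.001]
contact_force: [0.5, -0.1, 0.7]
gripper_width: 0.996
grasp_force: 0.0
```

```bash
cat > t.py <<'E'
from h import *
st=state(); q=st["tool_rot"]; print(st["time"],np.round(st["tool_pos"],4),"yaw",round(np.degrees(2*np.arctan2(q[2],q[1])),2),"F",np.round(st["contact_force"],1),"T",np.round(st["ft_torque"],3),"w",round(st["gripper_width"]*85.4,1),"j6",np.round(st["joint_pos"][5],2))
E
python3 t.py
```

```text
9.2 [ 0.5453 -0.1574  0.064 ] yaw 32.43 F [ 0.5 -0.1  0.7] T [ 0.02  -0.035  0.032] w 85.0 j6 0.59
```

>>> play_rows(linear=[[0,0,0],[0,0,0],[0,0,0],[0,0,0],[0,0,0],[0,0,0],[0,0,0]], turn=[0,0,0,0,0,0,0], hand=0.0)

```text
time: 10.07
tool_pos: [0.545, -0.1583, 0.0635]
tool_rot: [0.001, 0.96, 0.279, 0.0]
contact_force: [2.1, -4.4, -1.4]
gripper_width: 0.127
grasp_force: 60.9
```

```bash
python3 t.py
```

```text
10.075 [ 0.545  -0.1583  0.0635] yaw 32.4 F [ 2.1 -4.4 -1.4] T [-0.756 -0.256 -0.031] w 10.9 j6 0.59
```

Wing pinched. I'll take out about 1 mm of side offset, then turn in small steps, reading the torque to count clicks.

>>> play_rows(linear=[[0.0005,-0.0008,0],[0,0,0],[0,0,0]], turn=[-3,-3,0])

```text
time: 10.45
tool_pos: [0.5451, -0.1583, 0.0635]
tool_rot: [0.0, 0.974, 0.229, 0.0]
contact_force: [-0.7, -3.1, 3.2]
gripper_width: 0.127
grasp_force: 61.3
```

```bash
python3 t.py
```

```text
10.45 [ 0.5451 -0.1583  0.0635] yaw 26.42 F [-0.7 -3.1  3.2] T [-0.317  0.029 -0.001] w 10.9 j6 0.7
```

>>> play_rows(linear=[[0,0,0],[0,0,0]], turn=[-3,0])

```text
time: 10.7
tool_pos: [0.5451, -0.1583, 0.0635]
tool_rot: [0.0, 0.979, 0.203, 0.0]
contact_force: [-0.6, -1.7, 3.3]
gripper_width: 0.126
grasp_force: 61.4
```

```bash
python3 t.py
```

```text
10.7 [ 0.5451 -0.1583  0.0635] yaw 23.45 F [-0.6 -1.7  3.3] T [-0.268  0.123 -0.199] w 10.8 j6 0.75
```

>>> play_rows(linear=[[0,0,0],[0,0,0]], turn=[-3,0])

```text
time: 10.95
tool_pos: [0.5451, -0.1583, 0.0635]
tool_rot: [-0.0, 0.984, 0.178, 0.0]
contact_force: [-1.1, -2.5, 4.9]
gripper_width: 0.127
grasp_force: 61.6
```

```bash
python3 t.py
```

```text
10.95 [ 0.5451 -0.1583  0.0635] yaw 20.46 F [-1.1 -2.5  4.9] T [-0.206  0.195 -0.21 ] w 10.9 j6 0.8
```

>>> play_rows(linear=[[0,0,0],[0,0,0]], turn=[-3,0])

```text
time: 11.2
tool_pos: [0.5451, -0.1584, 0.0635]
tool_rot: [0.0, 0.988, 0.152, -0.0]
contact_force: [-1.1, -2.3, 4.9]
gripper_width: 0.129
grasp_force: 61.6
```

```bash
python3 t.py
```

```text
11.2 [ 0.5451 -0.1584  0.0635] yaw 17.52 F [-1.1 -2.3  4.9] T [-0.31   0.301 -0.042] w 11.0 j6 0.85
```

>>> play_rows(linear=[[0,0,0],[0,0,0]], turn=[-3,0])

```text
time: 11.45
tool_pos: [0.5451, -0.1585, 0.0635]
tool_rot: [0.0, 0.992, 0.127, 0.0]
contact_force: [-0.5, -2.7, 5.1]
gripper_width: 0.127
grasp_force: 61.8
```

```bash
python3 t.py
```

```text
11.45 [ 0.5451 -0.1585  0.0635] yaw 14.55 F [-0.5 -2.7  5.1] T [-0.398  0.252  0.131] w 10.8 j6 0.9
```

>>> play_rows(linear=[[0,0,0],[0,0,0]], turn=[-3,0])

```text
time: 11.7
tool_pos: [0.5451, -0.1584, 0.0635]
tool_rot: [0.0, 0.995, 0.101, 0.0]
contact_force: [-1.5, -1.9, 5.0]
gripper_width: 0.125
grasp_force: 61.7
```

```bash
python3 t.py
```

```text
11.7 [ 0.5451 -0.1584  0.0635] yaw 11.54 F [-1.5 -1.9  5. ] T [-0.402  0.25   0.004] w 10.7 j6 0.96
```

>>> play_rows(linear=[[0,0,0],[0,0,0]], turn=[-3,0])

```text
time: 11.95
tool_pos: [0.5451, -0.1585, 0.0635]
tool_rot: [0.0, 0.997, 0.074, 0.0]
contact_force: [-1.0, -3.2, 4.0]
gripper_width: 0.127
grasp_force: 61.7
```

```bash
python3 t.py
```

```text
11.95 [ 0.5451 -0.1585  0.0635] yaw 8.53 F [-1.  -3.2  4. ] T [-0.377  0.176  0.072] w 10.8 j6 1.01
```

First stop felt at yaw about 16.5°: forward pull at 23 and 20, zero near 17, resistance at 14.5. The second should be near -6 and the third near -28.5.

>>> play_rows(linear=[[0,0,0],[0,0,0],[0,0,0]], turn=[-3,-3,0])

```text
time: 12.32
tool_pos: [0.5451, -0.1585, 0.0635]
tool_rot: [0.0, 1.0, 0.022, 0.0]
contact_force: [-0.8, -3.3, 4.9]
gripper_width: 0.127
grasp_force: 61.7
```

```bash
python3 t.py
```

```text
12.325 [ 0.5451 -0.1585  0.0635] yaw 2.5 F [-0.8 -3.3  4.9] T [-0.31   0.13  -0.097] w 10.8 j6 1.11
```

>>> play_rows(linear=[[0,0,0],[0,0,0]], turn=[-3,0])

```text
time: 12.58
tool_pos: [0.5451, -0.1585, 0.0635]
tool_rot: [0.0, 1.0, -0.005, 0.0]
contact_force: [-1.2, -3.6, 5.4]
gripper_width: 0.129
grasp_force: 61.7
```

```bash
python3 t.py
```

```text
12.575 [ 0.5451 -0.1585  0.0635] yaw -0.53 F [-1.2 -3.6  5.4] T [-0.251  0.162 -0.277] w 11.0 j6 1.17
```

>>> play_rows(linear=[[0,0,0],[0,0,0]], turn=[-3,0])

```text
time: 12.82
tool_pos: [0.5451, -0.1585, 0.0635]
tool_rot: [0.0, 1.0, -0.031, 0.0]
contact_force: [-0.7, -3.4, 4.3]
gripper_width: 0.128
grasp_force: 61.7
```

```bash
python3 t.py
```

```text
12.825 [ 0.5451 -0.1585  0.0635] yaw -3.51 F [-0.7 -3.4  4.3] T [-0.291  0.17  -0.19 ] w 10.9 j6 1.22
```

>>> play_rows(linear=[[0,0,0],[0,0,0]], turn=[-3,0])

```text
time: 13.08
tool_pos: [0.5451, -0.1586, 0.0635]
tool_rot: [0.0, 0.998, -0.056, 0.0]
contact_force: [-1.0, -3.6, 4.6]
gripper_width: 0.13
grasp_force: 61.7
```

```bash
python3 t.py
```

```text
13.075 [ 0.5451 -0.1586  0.0635] yaw -6.47 F [-1.  -3.6  4.6] T [-0.353  0.338  0.065] w 11.1 j6 1.27
```

>>> play_rows(linear=[[0,0,0],[0,0,0]], turn=[-3,0])

```text
time: 13.32
tool_pos: [0.5451, -0.1586, 0.0635]
tool_rot: [0.0, 0.997, -0.082, 0.0]
contact_force: [-0.9, -3.0, 4.8]
gripper_width: 0.124
grasp_force: 61.7
```

```bash
python3 t.py
```

```text
13.325 [ 0.5451 -0.1586  0.0635] yaw -9.44 F [-0.9 -3.   4.8] T [-0.424  0.208  0.164] w 10.6 j6 1.32
```

>>> play_rows(linear=[[0,0,0],[0,0,0]], turn=[-3,0])

```text
time: 13.58
tool_pos: [0.5451, -0.1586, 0.0635]
tool_rot: [0.0, 0.994, -0.108, 0.0]
contact_force: [-2.2, -3.2, 5.2]
gripper_width: 0.131
grasp_force: 61.7
```

```bash
python3 t.py
```

```text
13.575 [ 0.5451 -0.1586  0.0635] yaw -12.46 F [-2.2 -3.2  5.2] T [-0.456  0.206  0.03 ] w 11.2 j6 1.37
```

>>> play_rows(linear=[[0,0,0],[0,0,0]], turn=[-3,0])

```text
time: 13.82
tool_pos: [0.5451, -0.1586, 0.0635]
tool_rot: [0.0, 0.991, -0.135, 0.0]
contact_force: [-1.1, -2.6, 5.1]
gripper_width: 0.13
grasp_force: 61.7
```

```bash
python3 t.py
```

```text
13.825 [ 0.5451 -0.1586  0.0635] yaw -15.47 F [-1.1 -2.6  5.1] T [-0.482  0.18   0.02 ] w 11.1 j6 1.43
```

>>> play_rows(linear=[[0,0,0],[0,0,0]], turn=[-3,0])

```text
time: 14.08
tool_pos: [0.5451, -0.1587, 0.0635]
tool_rot: [0.0, 0.987, -0.161, 0.0]
contact_force: [-0.7, -3.1, 4.6]
gripper_width: 0.129
grasp_force: 61.7
```

```bash
python3 t.py
```

```text
14.075 [ 0.5451 -0.1587  0.0635] yaw -18.49 F [-0.7 -3.1  4.6] T [-0.459  0.241  0.022] w 11.0 j6 1.48
```

Second stop felt near -6 (zero crossing between -3.5 and -6.5). The torque is free again now, and the third stop should be near -28.5.

>>> play_rows(linear=[[0,0,0],[0,0,0],[0,0,0]], turn=[-2.5,-2,0])

```text
time: 14.45
tool_pos: [0.5451, -0.1586, 0.0635]
tool_rot: [0.0, 0.98, -0.199, 0.0]
contact_force: [-1.9, -4.2, 6.0]
gripper_width: 0.13
grasp_force: 61.7
```

```bash
python3 t.py
```

```text
14.45 [ 0.5451 -0.1586  0.0635] yaw -23.01 F [-1.9 -4.2  6. ] T [-0.397  0.182 -0.218] w 11.1 j6 1.56
```

>>> play_rows(linear=[[0,0,0],[0,0,0]], turn=[-2.5,0])

```text
time: 14.7
tool_pos: [0.5451, -0.1586, 0.0635]
tool_rot: [0.0, 0.975, -0.221, 0.0]
contact_force: [-1.0, -4.0, 4.9]
gripper_width: 0.126
grasp_force: 61.7
```

```bash
python3 t.py
```

```text
14.7 [ 0.5451 -0.1586  0.0635] yaw -25.51 F [-1.  -4.   4.9] T [-0.382  0.2   -0.218] w 10.7 j6 1.6
```

>>> play_rows(linear=[[0,0,0],[0,0,0]], turn=[-2,0])

```text
time: 14.95
tool_pos: [0.5451, -0.1587, 0.0635]
tool_rot: [0.0, 0.971, -0.237, 0.0]
contact_force: [-1.2, -3.6, 5.2]
gripper_width: 0.132
grasp_force: 61.7
```

```bash
python3 t.py
```

```text
14.95 [ 0.5451 -0.1587  0.0635] yaw -27.48 F [-1.2 -3.6  5.2] T [-0.447  0.337 -0.022] w 11.3 j6 1.64
```

>>> play_rows(linear=[[0,0,0],[0,0,0],[0,0,0]], turn=[-1,0,0])

```text
time: 15.32
tool_pos: [0.5451, -0.1587, 0.0635]
tool_rot: [0.0, 0.969, -0.246, 0.0]
contact_force: [-1.6, -3.1, 4.6]
gripper_width: 0.127
grasp_force: 61.7
```

```bash
python3 t.py
```

```text
15.325 [ 0.5451 -0.1587  0.0635] yaw -28.46 F [-1.6 -3.1  4.6] T [-0.465  0.285 -0.017] w 10.8 j6 1.65
```

The torque drops to zero at -28.5°, 61° from the start, so this is the third stop. One check picture of the nest with the knob held.

```bash
python3 - <<'E'
from h import *
out=[]
for n in ["side","wrist"]:
    im=grab_frame(n); C=cam(n)
    print(n,proj(C,[[.5574,-.0274,.061]]))
    out.append(top(im,C,.5574,-.0274,.061,.05,400))
save("m5",np.hstack(out))
E
python3 t.py
```

```text
side [[347.53880231 191.98640819]]
wrist [[ 68.02472191 344.46612109]]
15.425 [ 0.5451 -0.1587  0.0635] yaw -28.46 F [-1.1 -3.6  4.8] T [-0.469  0.278  0.045] w 11.0 j6 1.65
```

View pics/m5.png

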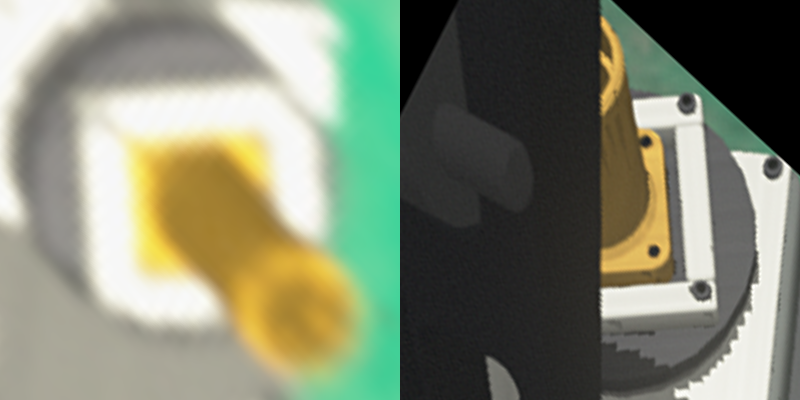

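The collar is still flush in the frame. The nest yaw of about -85° matches the third stop, where -5.3° minus 79.4° gives -84.7°. The knob is still gripped, so I'll hand in.

```bash
python3 -c "
from plant import *
print(job_done())"
```

```text
the job is handed in; nothing more can be done
None
```

The job is handed in: the brass square-footed collar sits home in the pocket and released, and the knob was turned clockwise to the third click stop, where the gripper still holds it.

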